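# Set out the sauce ingredients on their coasters

## Task

Set out the four sauce ingredients, each standing upright inside the rim of its own coaster: the red-capped spice jar on the red coaster, the glass salt shaker on the white one, the small brown dropper bottle on the black one and the cream-and-red food tin on the green one. Leave the honey jar and the squat pot with the red lid where they stand.

Things in the scene. Friction and masses are not known exactly. Their poses are not given: they have to be found in the camera images.
- spice_jar_center (a point): Slender round spice jar with a tall red cap, standing on the worktop; 45 mm across, 106 mm high; the cap takes the top 21 mm, the glass below it is 42 mm across. The point is its centre, half-way up, on its upright axis; z along the axis, up.
- salt_center (a point): Round clear glass salt shaker with a domed steel cap, standing; 43 mm across up to 50 mm above its foot, 36 mm across above that, 78 mm high. The point is its centre, half-way up, on its upright axis; z along the axis, up.
- dropper_center (a point): Small round brown bottle with a black dropper cap, standing; the body is 33 mm across up to 62 mm above its foot, the cap above it 24 mm and then the rubber bulb 12 mm across, 102 mm high in all. The point is its centre, half-way up, on its upright axis; z along the axis, up.
- food_tin_center (a point): Round food tin with a steel ring-pull top and a cream-and-red label, standing; 57 mm across, 72 mm high. The point is its centre, half-way up, on its upright axis; z along the axis, up.
- honey_center (a point): Six-sided glass honey jar with a round pale grey lid, 66 by 72 mm and 102 mm high; to be left alone. The point is its centre, half-way up, on its upright axis; z along the axis, up.
- red_pot_center (a point): Squat round white pot with a broad red lid, 58 mm across and 50 mm high; to be left alone. The point is its centre, half-way up, on its upright axis; z along the axis, up.
- red_coaster_floor (a point): Red round coaster with a raised rim: inner floor 70 mm across, rim 4 mm thick and 9 mm high above the worktop (5 mm above the inner floor), 78 mm across outside. Fixed to the worktop. The point is the centre of its inner floor, on which the thing is to stand, 4 mm above the worktop; z up.
- white_coaster_floor (a point): White round coaster with a raised rim: inner floor 68 mm across, rim 4 mm thick and 9 mm high above the worktop (5 mm above the inner floor), 76 mm across outside. Fixed to the worktop. The point is the centre of its inner floor, on which the thing is to stand, 4 mm above the worktop; z up.
- black_coaster_floor (a point): Black round coaster with a raised rim: inner floor 58 mm across, rim 4 mm thick and 9 mm high above the worktop (5 mm above the inner floor), 66 mm across outside. Fixed to the worktop. The point is the centre of its inner floor, on which the thing is to stand, 4 mm above the worktop; z up.
- green_coaster_floor (a point): Green round coaster with a raised rim: inner floor 82 mm across, rim 4 mm thick and 9 mm high above the worktop (5 mm above the inner floor), 90 mm across outside. Fixed to the worktop. The point is the centre of its inner floor, on which the thing is to stand, 4 mm above the worktop; z up.

How it is judged:
By the outcome, as a careful person would: the job done as asked, in the order asked, and still so for the second after the job is handed in, with the robot touching nothing.
It also fails if it takes over 115 s, if anything falls off the work surface, if the arm or the gripper's body presses on something with over 40 N, if the wrist force passes 120 N, or if a joint passes its speed limit or range.

## Robot

A 7-joint arm with a two-finger parallel gripper is mounted at the origin on a cart in front of the work surface, level with it; the furniture and walls round the work are solid. World frame = base frame: x ahead of the robot, y to its left, z up, the work surface at z = 0. Lengths are in m, angles in rad, forces in N, time in s.
With the tool pointing down it reaches from about 0.4 to 0.875 m from the base axis. Payload 4.4 kg.
Tool frame: the origin (TCP) lies midway between the tips of the shut fingers; the grasp point (between the pads) lies 19 mm behind it (r.grip_point_offset is the z of the grasp point in the tool frame, in m); z points along the fingers, y is the line along which they close (so a half turn about z gives the same grasp; the last joint's range is limited). The gripper opens to 85 mm and grips with 20 to 120 N. Pads are 22 mm wide; open, the fingers measure 114 mm over their backs; the gripper's body (76 mm by 85 mm) begins 54 mm behind the grasp point. The pads swing forward as they close: fully open they stand 13 mm farther back than shut.
Start: joints at [1.282, 0.628, 0.038, 1.517, -0.027, 0.996, -0.02], TCP at [0.144, -0.634, 0.208] pointing down, gripper open.
Joint ranges: [-3.06, 3.06], [-0.37, 2.12], [-1.25, 1.32], [0.18, 2.47], [-1.1, 4.24], [0.23, 1.98], [-2.94, 2.94]. Speed limits (rad/s): [2.57, 2.57, 3.14, 3.14, 3.14, 3.14, 3.14].

## Interface

Orientations are given as a 3x3 rotation matrix whose columns are the frame's x, y, z axes.
In Python, from cell import r gives the robot as it stands.
- The arm moves only by the tool move_arm, never from a script. Its arguments are lists of equal length, an entry for each row: "fingers": the closure, from -1 (fully open) to 1 (shut), so that 0 is half open; "linear": the shift along the tool's x, y, z in units of 25 mm (1.0 is 25 mm), a list of three; "spin": the turn about the tool's z in units of 5 degrees (1.0 is 5 degrees). In form: {"fingers": [fingers, ...], "linear": [[dx, dy, dz], ...], "spin": [spin, ...]}. A call has 1 to 20 rows; each row is the pose to reach, as a shift and turn from the pose commanded when the call began, along the tool's axes at that moment; what a row does not reach only later rows make up. A row lasts 1/12 s, in which the tool goes at most 41.7 mm and 7.16 degrees, less where a joint would pass 70% of its speed; a pose out of reach is approached as far as the arm can. A call with a gripper value outside its range is refused whole. The fingers move at their own pace and stop on an object; the grip force is fixed at half the most. Time passes only in rows, so rows that repeat a pose let the fingers close. It gives the time, the measured TCP pose, the force, the opening and the grip force at its end, in the units of the state.
- r.read_state(): the state, without advancing time (a new reading comes with each control period).
- r.get_image(name): name is "scene" or "top" or "wrist"; returns a dict with "color" (420x560x3 uint8, red, green, blue), "range_z" (420x560 float32, m along the optical axis (not along the pixel's ray), 0 where there is no reading), "fx", "fy", "cx", "cy" (pixels), "k1" (the pictures are not rectified: a ray, as slopes to the right and down, at radius r is drawn at 1 + k1 r^2 times it, then the intrinsics apply), "pose" (4x4, takes a point from camera to world coordinates); the wrist camera has in their place "tool_from_camera" (4x4, takes a point from camera to tool coordinates, whose origin is the TCP and whose axes are the flange's). Camera axes: x right, y up, looking along -z (the intrinsics and any distortion apply to the point x, -y, -z); pixel columns grow to the right and rows downward; lengths in m; the calibration is good to about 2 mm. A picture is of the moment at which its call begins: read the wrist's pose just before it.
- r.close_job(): hands the job in; it is judged then, once.
The state is a dict: "time": time; "q": joint angles; "joint_velocities": joint speeds; "effort": joint torques, N m; "tcp_pos": TCP position; "tcp_rot": TCP orientation; "wrist_force": force on the tool from outside, world axes, zero at the start; "ft_torque": the same for the moment, N m; "opening": opening from 0.0 (shut) to 1.0 (fully open); "grip_force": force on a finger pad.
Only numpy, scipy, OpenCV 4.12 (cv2) and the standard library are available. Lean on these libraries where they do the work, as an engineer would, in place of code of your own. Each camera call takes 0.05 s, during which the arm holds its last target. There are 200 camera calls.

## Working session

There is one attempt and no reset: what is moved stays moved. The work goes in short steps, Python scripts to look and compute and a tool call to move; the robot and the scene stay as the last step left them, time stands still between calls to the robot, and variables do not carry over. Pictures are saved under pics/ and viewed, at most 14 in all, crops included, and the job is handed in when it is done.

Besides the shell and the picture viewer there is one more tool, called after "Emit:" by a JSON object that holds its "method" and its "body", one argument or row to a line. move_arm: Moves the arm, as the interface text tells. Its arguments: {"type":"object","properties":{"fingers":{"type":"array","items":{"type":"number"}},"linear":{"type":"array","items":{"type":"array","items":{"type":"number"}}},"spin":{"type":"array","items":{"type":"number"}}},"required":["fingers","linear","spin"]}

```bash
mkdir -p pics; ls
python3 - <<'E'
from cell import r
import cv2,numpy as np
s=r.read_state();print(s['time'],s['tcp_pos'],s['tcp_rot'],s['opening'],r.grip_point_offset)
for n in("scene","top"):
    d=r.get_image(n);np.savez(f"{n}.npz",**d)
    cv2.imwrite(f"pics/{n}.png",d["color"][:,:,::-1]);print(n,d["pose"],d["fx"],d["k1"],d["cx"],d["cy"])
E
```

```text
pics
0.0 [ 0.14350904 -0.6332647   0.20717592] [[ 9.75297703e-01  2.20894086e-01 -4.38935113e-04]
 [ 2.20894522e-01 -9.75295892e-01  1.87946541e-03]
 [-1.29288182e-05 -1.92999666e-03 -9.99998137e-01]] 1.0020374221790742 -0.0187
scene [[-7.65144153e-01  4.29641758e-01 -4.79543934e-01 -7.70016868e-03]
 [-6.43858959e-01 -5.10275861e-01  5.70144005e-01  6.30176469e-01]
 [ 2.57978443e-04  7.45001010e-01  6.67063287e-01  7.92218617e-01]
 [ 0.00000000e+00  0.00000000e+00  0.00000000e+00  1.00000000e+00]] 414.9271004147782 -0.1122664128405972 282.95053498018234 211.7447366756177
top [[ 0.0131741   0.99494392 -0.09956421  0.39314582]
 [-0.99988304  0.01388189  0.0064194  -0.01133921]
 [ 0.00776908  0.09946799  0.99501043  1.10069949]
 [ 0.          0.          0.          1.        ]] 435.23595463843384 -0.14189180802098772 279.85871446389547 209.58973151927898
```

View pics/top.png

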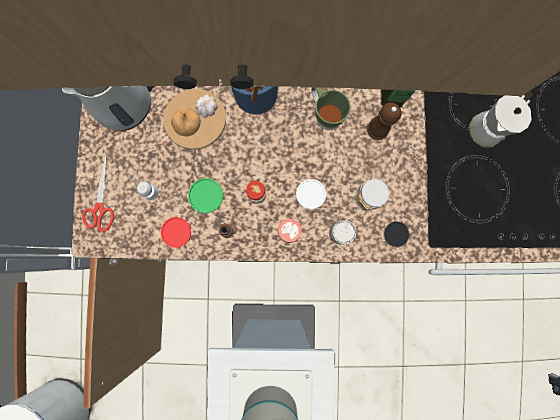

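View pics/scene.png

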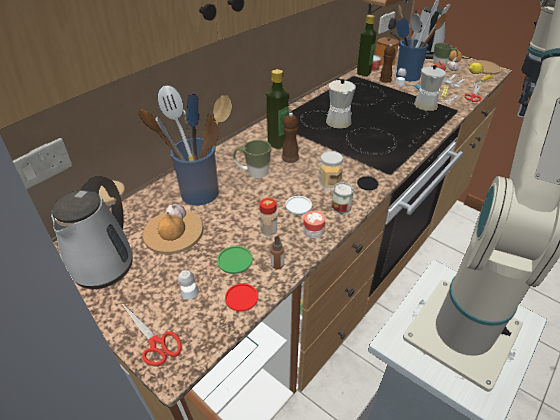

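The top view shows the salt (147,189), green coaster (206,196), spice jar (256,190), white coaster (311,193) and honey (375,193). It also shows the red coaster (176,233), dropper (225,231), red pot (289,231), food tin (344,232) and black coaster (396,234).

```bash
cat > h.py <<'E'
import numpy as np,cv2
def world(d,pose):
    K=np.array([[d["fx"],0,d["cx"]],[0,d["fy"],d["cy"]],[0,0,1]],float)
    v,u=np.mgrid[0:420,0:560]
    p=cv2.undistortPoints(np.stack([u,v],-1).reshape(-1,1,2).astype(float),K,np.array([float(d["k1"]),0,0,0])).reshape(420,560,2)
    # fixed-point already handled by cv2
    z=d["range_z"].astype(float)
    c=np.stack([p[...,0]*z,-p[...,1]*z,-z],-1)
    return c@pose[:3,:3].T+pose[:3,3]
E
python3 - <<'E'
from h import *
d=dict(np.load("top.npz"));W=world(d,d["pose"]);c=d["color"].astype(int)
print("table z",np.median(W[205:225,250:350,2]))
def show(n,m,u,v,R):
    vv,uu=np.mgrid[0:420,0:560];m=m&(abs(uu-u)<R)&(abs(vv-v)<R)&(d["range_z"]>0)
    P=W[m];lo,hi=P.min(0),P.max(0);print(n,m.sum(),"mid",((lo+hi)/2).round(4),"size",(hi-lo).round(4),"med",np.median(P,0).round(4))
for n,u,v,h in[("salt",147,189,.078),("spice",256,190,.106),("honey",375,193,.102),("drop",225,231,.102),("pot",289,231,.05),("tin",344,232,.072)]:
    show(n,abs(W[...,2]-h)<.012,u,v,22)
    show(n+" all",W[...,2]>.02,u,v,22)
R,G,B=c[...,0],c[...,1],c[...,2]
show("red",(R>180)&(G<110)&(B<110),176,233,22)
show("green",(G>R+60),206,196,25)
show("white",(R>200)&(G>200)&(B>200),311,193,22)
show("black",(R<60)&(B<60)&(G<60),396,234,20)
E
```

```text
table z -0.001090151234068304
salt 123 mid [0.5445 0.3153 0.0726] size [0.03   0.0304 0.0127] med [0.5437 0.314  0.0724]
salt all 254 mid [0.5445 0.3135 0.0495] size [0.0391 0.0363 0.0589] med [0.5412 0.3079 0.0652]
spice 289 mid [0.5393 0.0405 0.1025] size [0.0436 0.0418 0.0154] med [0.5379 0.0404 0.1044]
spice all 359 mid [0.5388 0.0403 0.0654] size [0.0445 0.0432 0.0895] med [0.5348 0.0401 0.1038]
honey 607 mid [ 0.5369 -0.2388  0.0978] size [0.0643 0.0636 0.0149] med [ 0.5359 -0.238   0.0997]
honey all 785 mid [ 0.536  -0.2375  0.0631] size [0.0661 0.0662 0.0843] med [ 0.533  -0.2328  0.099 ]
drop 19 mid [0.4468 0.112  0.0967] size [0.0094 0.0077 0.0104] med [0.4465 0.1129 0.0967]
drop all 156 mid [0.4455 0.1123 0.0615] size [0.0309 0.0315 0.0807] med [0.4445 0.1084 0.061 ]
pot 431 mid [ 0.4492 -0.0409  0.0486] size [0.0537 0.0535 0.0127] med [ 0.4491 -0.0408  0.0491]
pot all 447 mid [ 0.4482 -0.0397  0.0393] size [0.0556 0.0558 0.0312] med [ 0.4489 -0.0407  0.0489]
tin 457 mid [ 0.4462 -0.1703  0.0673] size [0.055  0.056  0.0139] med [ 0.4453 -0.1714  0.0675]
tin all 505 mid [ 0.4455 -0.1702  0.0473] size [0.0564 0.0561 0.0539] med [ 0.4451 -0.1691  0.0673]
red 708 mid [0.4422 0.2459 0.0031] size [0.0763 0.0782 0.0166] med [0.4421 0.2457 0.0031]
green 943 mid [0.5374 0.1728 0.0044] size [0.0875 0.0888 0.017 ] med [0.5376 0.1728 0.0029]
white 687 mid [ 0.5446 -0.0975  0.004 ] size [0.0745 0.0777 0.015 ] med [ 0.5446 -0.097   0.0031]
black 452 mid [ 0.4444 -0.3164  0.0045] size [0.0613 0.0615 0.0145] med [ 0.4446 -0.3162  0.0031]
```

Emit:
{"method": "move_arm", "body": {
  "fingers": [-1,-1,-1,-1,-1,-1,-1,-1,-1,-1,-1,-1,-1,-1,-1,-1,-1,-1,-1,-1],
  "linear": [
    [21.36,-22.78,0],
    [21.36,-22.78,0],
    [21.36,-22.78,0],
    [21.36,-22.78,0],
    [21.36,-22.78,0],
    [21.36,-22.78,0],
    [21.36,-22.78,0],
    [21.36,-22.78,0],
    [21.36,-22.78,0],
    [21.36,-22.78,0],
    [21.36,-22.78,0],
    [21.36,-22.78,0],
    [21.36,-22.78,0],
    [21.36,-22.78,0],
    [21.36,-22.78,0],
    [21.36,-22.78,0],
    [21.36,-22.78,0],
    [21.36,-22.78,0],
    [21.36,-22.78,0],
    [21.36,-22.78,0]
  ],
  "spin": [2.55,2.55,2.55,2.55,2.55,2.55,2.55,2.55,2.55,2.55,2.55,2.55,2.55,2.55,2.55,2.55,2.55,2.55,2.55,2.55]
}}

```text
time: 1.77
tcp_pos: [0.5415, 0.048, 0.2078]
tcp_rot: [[1.0, 0.01, 0.003], [0.01, -1.0, 0.005], [0.003, -0.005, -1.0]]
wrist_force: [0.5, 0.6, 0.2]
opening: 1.003
grip_force: 0.0
```

Emit:
{"method": "move_arm", "body": {
  "fingers": [-1,-1,-1],
  "linear": [
    [0,0,0],
    [0,0,0],
    [0,0,0]
  ],
  "spin": [0,0,0]
}}

```text
time: 2.02
tcp_pos: [0.5378, 0.0377, 0.2079]
tcp_rot: [[1.0, -0.002, -0.001], [-0.002, -1.0, -0.001], [-0.001, 0.001, -1.0]]
wrist_force: [0.9, -0.9, -0.2]
opening: 1.002
grip_force: 0.0
```

```bash
cat > w.py <<'E'
from h import *
from cell import r
import sys
def wrist(name=None):
    s=r.read_state();d=r.get_image("wrist")
    T=np.eye(4);T[:3,:3]=s["tcp_rot"];T[:3,3]=s["tcp_pos"]
    if name:cv2.imwrite(f"pics/{name}.png",d["color"][:,:,::-1])
    print("tcp",s["tcp_pos"].round(4),"rot y",s["tcp_rot"][:2,0].round(4),"t",s["time"],"op",s["opening"])
    return d,world(d,T@d["tool_from_camera"])
E
python3 - <<'E'
from w import *
d,W=wrist("w1")
print(d["tool_from_camera"].round(3))
m=(d["range_z"]>0)&(abs(W[...,2]-.106)<.012)&(abs(W[...,0]-.5385)<.04)&(abs(W[...,1]-.04)<.04)
P=W[m];print(m.sum(),P.min(0),P.max(0),(P.min(0)+P.max(0))/2)
E
```

```text
tcp [0.5378 0.0377 0.2079] rot y [ 1.     -0.0021] t 2.0167 op 1.0016366929250253
[[ 0.001  0.96   0.279  0.071]
 [ 1.    -0.    -0.001 -0.   ]
 [-0.001  0.279 -0.96  -0.166]
 [ 0.     0.     0.     1.   ]]
2120 [0.5181685  0.02000382 0.09400264] [0.56250548 0.06283119 0.10889168] [0.54033699 0.0414175  0.10144716]
```

View pics/w1.png

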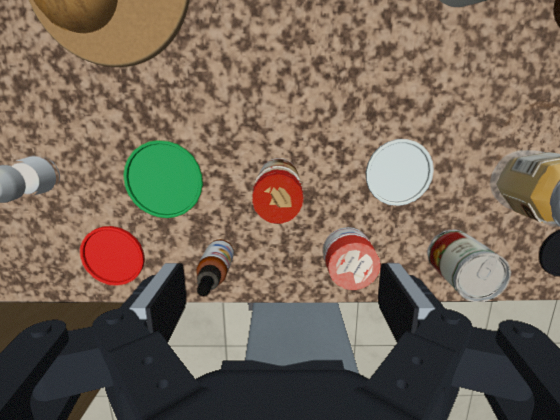

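The wrist view shows the spice jar centred at (278,195) and confirms the pot (350,260) and tin (480,270). I'll descend and grip.

Emit:
{"method": "move_arm", "body": {
  "fingers": [-1,-1,-1,-1,-1,-1,-1,-1,-1,1,1,1,1,1,1,1,1,1],
  "linear": [
    [0.05,-0.13,1.2],
    [0.05,-0.13,2.4],
    [0.05,-0.13,3.6],
    [0.05,-0.13,4.8],
    [0.05,-0.13,5.8],
    [0.05,-0.13,6.4],
    [0.05,-0.13,6.64],
    [0.05,-0.13,6.64],
    [0.05,-0.13,6.64],
    [0.05,-0.13,6.64],
    [0.05,-0.13,6.64],
    [0.05,-0.13,6.64],
    [0.05,-0.13,6.64],
    [0.05,-0.13,6.64],
    [0.05,-0.13,6.64],
    [0.05,-0.13,6.64],
    [0.05,-0.13,6.64],
    [0.05,-0.13,6.64]
  ],
  "spin": [0,0,0,0,0,0,0,0,0,0,0,0,0,0,0,0,0,0]
}}

```text
time: 3.57
tcp_pos: [0.5407, 0.0426, 0.0433]
tcp_rot: [[1.0, 0.0, 0.002], [0.0, -1.0, -0.0], [0.002, 0.0, -1.0]]
wrist_force: [-0.5, -0.7, 5.5]
opening: 0.507
grip_force: 60.0
```

Emit:
{"method": "move_arm", "body": {
  "fingers": [1,1,1,1,1,1,1,1,1,1,1,1,1,1,1,1,1],
  "linear": [
    [0,0,-0.8],
    [0,0,-1.8],
    [0,0,-2.8],
    [0,0,-3.8],
    [0,0,-4.8],
    [-0.4,-0.8,-4.8],
    [-0.9,-1.9,-4.8],
    [-1.4,-3.0,-4.8],
    [-1.9,-4.0,-4.8],
    [-2.4,-5.0,-4.8],
    [-2.9,-6.0,-4.8],
    [-3.4,-7.0,-4.8],
    [-3.8,-7.8,-4.8],
    [-3.91,-8.1,-4.8],
    [-3.91,-8.1,-4.8],
    [-3.91,-8.1,-4.8],
    [-3.91,-8.1,-4.8]
  ],
  "spin": [0,0,0,0,0,0,0,0,0,0,0,0,0,0,0,0,0]
}}

```text
time: 4.98
tcp_pos: [0.443, 0.2433, 0.1622]
tcp_rot: [[1.0, -0.002, 0.001], [-0.002, -1.0, -0.001], [0.001, 0.001, -1.0]]
wrist_force: [-0.3, -0.7, -1.4]
opening: 0.508
grip_force: 61.2
```

Run:
```python
from w import *
d,W=wrist("w2")
```

```text
tcp [0.443  0.2433 0.1622] rot y [ 1.     -0.0021] t 4.9833 op 0.5083185197233904
```

View pics/w2.png

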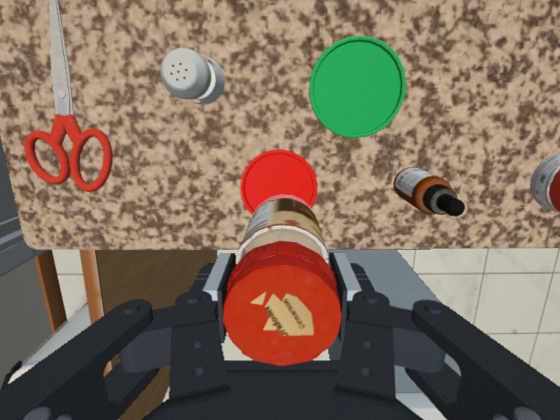

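Jar is held over the red coaster (280,187). Lower, release, retreat.

Emit:
{"method": "move_arm", "body": {
  "fingers": [1,1,1,1,1,1,1,1,1,-1,-1,-1,-1,-1,-1,-1,-1,-1,-1,-1],
  "linear": [
    [0,-0.06,1.0],
    [0,-0.06,2.0],
    [0,-0.06,3.0],
    [0,-0.06,3.8],
    [0,-0.06,4.2],
    [0,-0.06,4.4],
    [0,-0.06,4.55],
    [0,-0.06,4.62],
    [0,-0.06,4.62],
    [0,-0.06,4.62],
    [0,-0.06,4.62],
    [0,-0.06,4.62],
    [0,-0.06,4.62],
    [0,-0.06,4.62],
    [0,-0.06,4.62],
    [0,-0.06,3.8],
    [0,-0.06,2.8],
    [0,-0.06,1.5],
    [0,-0.06,0],
    [0,-0.06,-1.6]
  ],
  "spin": [0,0,0,0,0,0,0,0,0,0,0,0,0,0,0,0,0,0,0,0]
}}

```text
time: 6.7
tcp_pos: [0.4411, 0.2461, 0.2031]
tcp_rot: [[1.0, 0.0, -0.002], [0.0, -1.0, -0.001], [-0.002, 0.001, -1.0]]
wrist_force: [1.8, 1.1, 0.3]
opening: 1.0
grip_force: 0.0
```

Emit:
{"method": "move_arm", "body": {
  "fingers": [-1,-1,-1,-1,-1,-1,-1,-1,-1,-1,-1,-1,-1,1,1,1,1,1,1,1],
  "linear": [
    [1.2,-0.8,0],
    [2.4,-1.6,0],
    [3.6,-2.4,0],
    [4.1,-2.7,0],
    [4.1,-2.7,0.6],
    [4.1,-2.7,1.8],
    [4.1,-2.7,3.0],
    [4.1,-2.7,4.2],
    [4.1,-2.7,5.4],
    [4.1,-2.7,6.4],
    [4.1,-2.7,7.0],
    [4.1,-2.7,7.3],
    [4.1,-2.7,7.3],
    [4.1,-2.7,7.3],
    [4.1,-2.7,7.3],
    [4.1,-2.7,7.3],
    [4.1,-2.7,7.3],
    [4.1,-2.7,7.3],
    [4.1,-2.7,7.3],
    [4.1,-2.7,7.3]
  ],
  "spin": [0,0,0,0,0,0,0,0,0,0,0,0,0,0,0,0,0,0,0,0]
}}

```text
time: 8.37
tcp_pos: [0.5457, 0.315, 0.0212]
tcp_rot: [[1.0, 0.0, 0.003], [0.0, -1.0, 0.002], [0.003, -0.002, -1.0]]
wrist_force: [-0.5, 0.0, 5.2]
opening: 0.398
grip_force: 58.9
```

Run:
```python
from w import *
print(r.read_state()["grip_force"])
d,W=wrist("w3")
```

```text
58.89178743216689
tcp [0.5457 0.315  0.0212] rot y [1.e+00 3.e-04] t 8.3667 op 0.39795983242134264
```

View pics/w3.png

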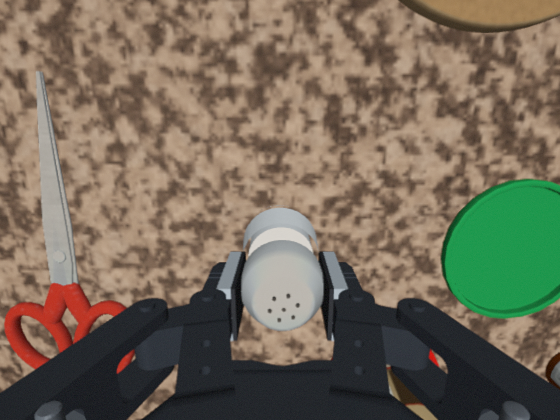

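Grip holds; the opening suggests it's gripping the 36 mm upper part. I'll lift and check it hangs straight.

Emit:
{"method": "move_arm", "body": {
  "fingers": [1,1,1,1,1,1,1,1,1],
  "linear": [
    [0,0,-0.3],
    [0,0,-0.8],
    [0,0,-1.5],
    [0,0,-2.4],
    [0,0,-3.4],
    [0,0,-4.4],
    [0,0,-5.0],
    [0,0,-5.0],
    [0,0,-5.0]
  ],
  "spin": [0,0,0,0,0,0,0,0,0]
}}

```text
time: 9.17
tcp_pos: [0.5449, 0.3143, 0.1458]
tcp_rot: [[1.0, 0.0, 0.002], [0.0, -1.0, 0.001], [0.002, -0.001, -1.0]]
wrist_force: [-0.7, -0.8, -2.2]
opening: 0.403
grip_force: 59.7
```

Run:
```python
from w import *
d=r.get_image("scene");c=d["color"][:,:,::-1]
print(r.read_state()["tcp_pos"],r.read_state()["opening"])
cv2.imwrite("pics/s2.png",cv2.resize(c[130:330,60:330],None,fx=2.9,fy=2.9,interpolation=cv2.INTER_CUBIC))
```

```text
[0.54398067 0.31383914 0.14441345] 0.40288900037625147
```

View pics/s2.png

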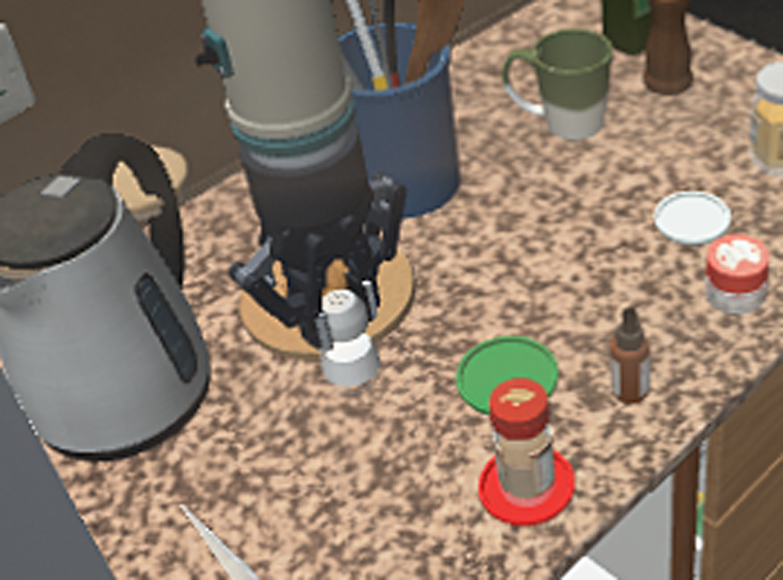

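The shaker hangs upright at (345,340) in the crop, and the spice jar stands within the red coaster (525,490). Move to white.

Emit:
{"method": "move_arm", "body": {
  "fingers": [1,1,1,1,1,1,1,1,1,1,1,1,1,1,1,1,1,1,1,1],
  "linear": [
    [0,0.8,0],
    [0,2.2,0],
    [0,3.7,0],
    [0,5.2,0],
    [0,6.7,0],
    [0,8.2,0],
    [0,9.7,0],
    [0,11.2,0],
    [0,12.7,0],
    [0,14.2,0],
    [0,15.6,0],
    [0,16.4,0],
    [0,16.46,0.2],
    [0,16.46,1.0],
    [0,16.46,2.0],
    [0,16.46,3.0],
    [0,16.46,3.8],
    [0,16.46,4.3],
    [0,16.46,4.6],
    [0,16.46,4.6]
  ],
  "spin": [0,0,0,0,0,0,0,0,0,0,0,0,0,0,0,0,0,0,0,0]
}}

```text
time: 10.88
tcp_pos: [0.5425, -0.0963, 0.0271]
tcp_rot: [[1.0, 0.001, -0.005], [0.001, -1.0, 0.001], [-0.005, -0.001, -1.0]]
wrist_force: [-0.2, -0.4, -0.9]
opening: 0.396
grip_force: 59.8
```

Emit:
{"method": "move_arm", "body": {
  "fingers": [1,1,1,-1,-1,-1,-1,-1,-1,-1,-1,-1,-1,-1,-1],
  "linear": [
    [0,0,0.1],
    [0,0,0.2],
    [0,0,0.2],
    [0,0,0.2],
    [0,0,0.2],
    [0,0,0.2],
    [0,0,0.2],
    [0,0,0.2],
    [0,0,0.2],
    [0,0,-0.8],
    [0,0,-2.0],
    [0,0,-3.4],
    [0,0,-5.0],
    [0,0,-6.6],
    [0,0,-7.0]
  ],
  "spin": [0,0,0,0,0,0,0,0,0,0,0,0,0,0,0]
}}

```text
time: 12.13
tcp_pos: [0.5482, -0.0979, 0.2108]
tcp_rot: [[1.0, 0.0, 0.01], [0.0, -1.0, -0.001], [0.01, 0.001, -1.0]]
wrist_force: [0.2, 0.0, -0.3]
opening: 1.002
grip_force: 0.0
```

Run:
```python
from w import *
d,W=wrist("w4")
```

```text
tcp [ 0.5482 -0.0979  0.2108] rot y [0.9999 0.    ] t 12.1333 op 1.0015144539582737
```

View pics/w4.png

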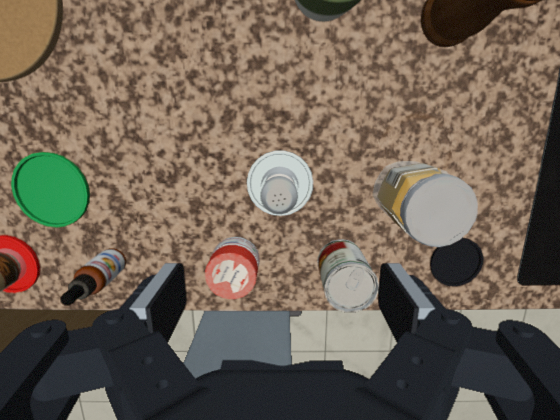

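The salt stands inside the white rim (280,187). Next, the dropper.

Emit:
{"method": "move_arm", "body": {
  "fingers": [-1,-1,-1,-1,-1,-1,-1,-1,-1,-1,-1,-1,-1,-1,-1,-1,-1,-1],
  "linear": [
    [-0.6,-1.2,0],
    [-1.2,-2.5,0],
    [-1.8,-3.8,0],
    [-2.5,-5.2,0],
    [-3.1,-6.6,0],
    [-3.7,-7.8,0],
    [-3.96,-8.35,0],
    [-3.96,-8.35,0],
    [-3.96,-8.35,0.6],
    [-3.96,-8.35,1.8],
    [-3.96,-8.35,3.0],
    [-3.96,-8.35,4.2],
    [-3.96,-8.35,5.2],
    [-3.96,-8.35,6.0],
    [-3.96,-8.35,6.5],
    [-3.96,-8.35,6.8],
    [-3.96,-8.35,6.8],
    [-3.96,-8.35,6.8]
  ],
  "spin": [0,0,0,0,0,0,0,0,0,0,0,0,0,0,0,0,0,0]
}}

```text
time: 13.68
tcp_pos: [0.4457, 0.1108, 0.0344]
tcp_rot: [[1.0, -0.001, -0.001], [-0.001, -1.0, -0.001], [-0.001, 0.001, -1.0]]
wrist_force: [-0.3, -0.4, 0.5]
opening: 1.001
grip_force: 0.0
```

Emit:
{"method": "move_arm", "body": {
  "fingers": [1,1,1,1,1,1,1,1,1],
  "linear": [
    [0,0,0],
    [0,0,0],
    [0,0,0],
    [0,0,0],
    [0,0,0],
    [0,0,0],
    [0,0,0],
    [0,0,0],
    [0,0,0]
  ],
  "spin": [0,0,0,0,0,0,0,0,0]
}}

```text
time: 14.43
tcp_pos: [0.4464, 0.1122, 0.0353]
tcp_rot: [[1.0, 0.001, 0.002], [0.001, -1.0, 0.001], [0.002, -0.001, -1.0]]
wrist_force: [-0.0, 1.5, 6.5]
opening: 0.285
grip_force: 52.8
```

Run:
```python
from w import *
d,W=wrist("w5")
```

```text
tcp [0.4464 0.1122 0.0353] rot y [1.e+00 8.e-04] t 14.4333 op 0.28538490507461695
```

View pics/w5.png

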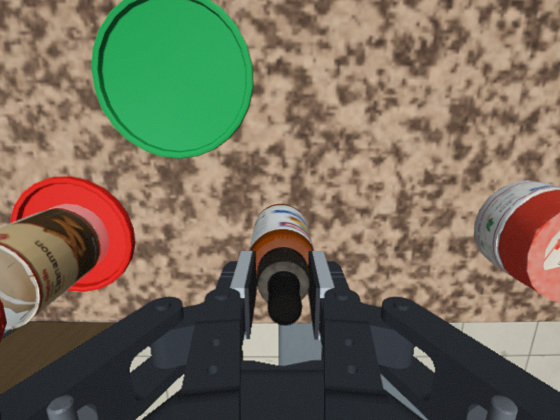

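Dropper gripped on its cap section (285,270). Lift gently and carry to the black coaster.

Emit:
{"method": "move_arm", "body": {
  "fingers": [1,1,1,1,1,1,1,1,1,1,1,1,1,1,1,1,1,1,1,1],
  "linear": [
    [0,0,0],
    [0,0,-0.5],
    [0,0,-1.3],
    [0,0,-2.4],
    [0,0,-3.6],
    [0,0.3,-4.6],
    [0,1.2,-4.8],
    [0,2.6,-4.8],
    [0,4.1,-4.8],
    [0,5.6,-4.8],
    [0,7.1,-4.8],
    [0,8.6,-4.8],
    [0,10.1,-4.8],
    [0,11.6,-4.8],
    [0,13.1,-4.8],
    [0,14.6,-4.8],
    [0,15.9,-4.8],
    [-0.04,16.8,-4.8],
    [-0.04,17.14,-4.8],
    [-0.04,17.14,-4.8]
  ],
  "spin": [0,0,0,0,0,0,0,0,0,0,0,0,0,0,0,0,0,0,0,0]
}}

```text
time: 16.15
tcp_pos: [0.4437, -0.3195, 0.1543]
tcp_rot: [[1.0, -0.004, -0.001], [-0.004, -1.0, -0.001], [-0.001, 0.001, -1.0]]
wrist_force: [0.7, -0.6, -1.1]
opening: 0.286
grip_force: 51.3
```

Run:
```python
from w import *
d,W=wrist("w6")
d=r.get_image("scene");c=d["color"][:,:,::-1]
a=cv2.resize(c[60:260,230:430],(560,560),interpolation=cv2.INTER_CUBIC)
cv2.imwrite("pics/s3.png",a)
```

```text
tcp [ 0.4437 -0.3195  0.1543] rot y [ 1.     -0.0039] t 16.15 op 0.2855643784151004
```

View pics/s3.png

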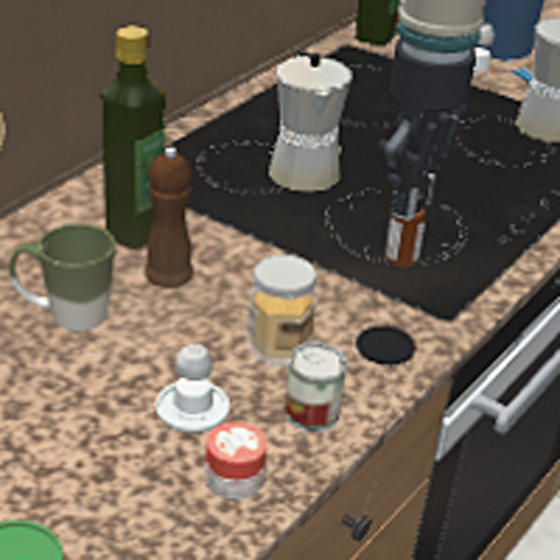

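View pics/w6.png

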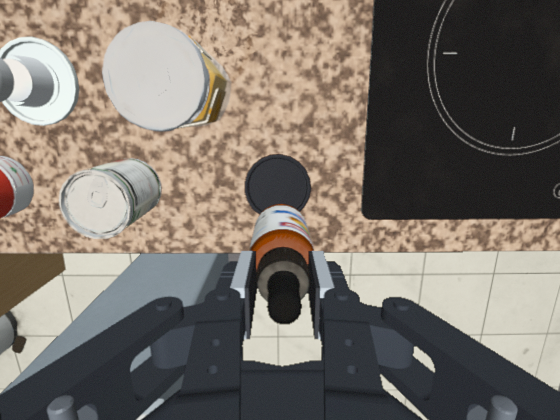

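The dropper hangs straight above the black coaster (278,187). Lower and release.

Emit:
{"method": "move_arm", "body": {
  "fingers": [1,1,1,1,1,1,1,1,1,1,-1,-1,-1,-1,-1,-1,-1,-1,-1,-1],
  "linear": [
    [0,0,0.8],
    [0,0,1.8],
    [0,0,2.8],
    [0,0,3.6],
    [0,0,4.1],
    [0,0,4.35],
    [0,0,4.5],
    [0,0,4.6],
    [0,0,4.63],
    [0,0,4.63],
    [0,0,4.63],
    [0,0,4.63],
    [0,0,4.63],
    [0,0,4.63],
    [0,0,4.63],
    [0,0,4.63],
    [0,0,3.8],
    [0,0,2.8],
    [0,0,1.4],
    [0,0,0]
  ],
  "spin": [0,0,0,0,0,0,0,0,0,0,0,0,0,0,0,0,0,0,0,0]
}}

```text
time: 17.92
tcp_pos: [0.4439, -0.3166, 0.1553]
tcp_rot: [[1.0, 0.0, -0.002], [0.0, -1.0, 0.001], [-0.002, -0.001, -1.0]]
wrist_force: [0.6, -0.6, 0.6]
opening: 0.997
grip_force: 0.0
```

Emit:
{"method": "move_arm", "body": {
  "fingers": [-1,-1,-1],
  "linear": [
    [0,0,-1.0],
    [0,0,-2.0],
    [0,0,-2.0]
  ],
  "spin": [0,0,0]
}}

```text
time: 18.17
tcp_pos: [0.4475, -0.3189, 0.2096]
tcp_rot: [[1.0, -0.0, 0.008], [0.0, -1.0, -0.005], [0.008, 0.005, -1.0]]
wrist_force: [0.7, -0.5, 1.7]
opening: 0.998
grip_force: 0.0
```

Run:
```python
from w import *
d,W=wrist("w7")
```

```text
tcp [ 0.4475 -0.3189  0.2096] rot y [1. 0.] t 18.1667 op 0.997849925426218
```

View pics/w7.png

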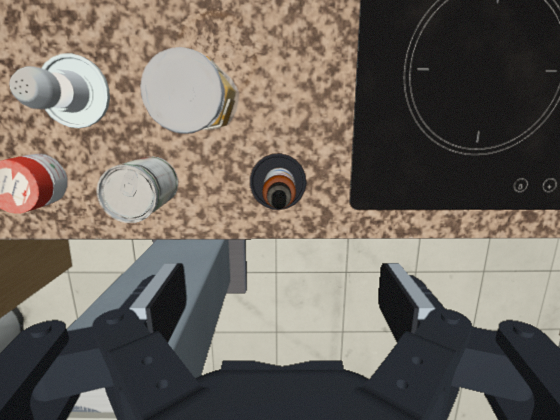

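The dropper stands inside the black rim (278,182). Now the tin.

Emit:
{"method": "move_arm", "body": {
  "fingers": [-1,-1,-1,-1,-1,-1,-1,-1,-1,-1,-1,-1,-1,-1,-1,-1],
  "linear": [
    [0,-1.2,0],
    [0,-2.6,0],
    [0,-4.0,0],
    [0,-5.3,0],
    [0,-5.84,0],
    [0,-5.84,0],
    [0,-5.84,0.6],
    [0,-5.84,1.8],
    [0,-5.84,3.0],
    [0,-5.84,4.2],
    [0,-5.84,5.2],
    [0,-5.84,6.2],
    [0,-5.84,6.9],
    [0,-5.84,7.3],
    [0,-5.84,7.3],
    [0,-5.84,7.3]
  ],
  "spin": [0,0,0,0,0,0,0,0,0,0,0,0,0,0,0,0]
}}

```text
time: 19.55
tcp_pos: [0.4442, -0.1715, 0.0217]
tcp_rot: [[1.0, -0.0, -0.001], [-0.0, -1.0, 0.0], [-0.001, -0.0, -1.0]]
wrist_force: [-0.7, 0.7, -0.3]
opening: 1.003
grip_force: 0.0
```

Emit:
{"method": "move_arm", "body": {
  "fingers": [1,1,1,1,1,1,1,1],
  "linear": [
    [0,0,0],
    [0,0,0],
    [0,0,0],
    [0,0,0],
    [0,0,0],
    [0,0,0],
    [0,0,0],
    [0,0,0]
  ],
  "spin": [0,0,0,0,0,0,0,0]
}}

```text
time: 20.22
tcp_pos: [0.4455, -0.1713, 0.0235]
tcp_rot: [[1.0, 0.0, 0.002], [0.0, -1.0, -0.001], [0.002, 0.001, -1.0]]
wrist_force: [-0.8, -0.0, 6.3]
opening: 0.648
grip_force: 62.5
```

Emit:
{"method": "move_arm", "body": {
  "fingers": [1,1,1,1,1,1,1,1,1,1,1,1,1,1,1,1,1,1],
  "linear": [
    [0,0,-0.4],
    [0,0,-1.2],
    [0,0,-2.3],
    [0,0,-3.4],
    [0.1,-0.3,-4.2],
    [0.3,-1.1,-4.4],
    [0.6,-2.3,-4.4],
    [1.0,-3.7,-4.4],
    [1.4,-5.1,-4.4],
    [1.75,-6.5,-4.4],
    [2.1,-7.9,-4.4],
    [2.5,-9.3,-4.4],
    [2.85,-10.7,-4.4],
    [3.2,-12.0,-4.4],
    [3.5,-13.1,-4.4],
    [3.66,-13.72,-4.4],
    [3.66,-13.72,-4.4],
    [3.66,-13.72,-4.4]
  ],
  "spin": [0,0,0,0,0,0,0,0,0,0,0,0,0,0,0,0,0,0]
}}

```text
time: 21.72
tcp_pos: [0.5356, 0.1719, 0.1324]
tcp_rot: [[1.0, 0.002, -0.0], [0.002, -1.0, -0.001], [-0.0, 0.001, -1.0]]
wrist_force: [-0.3, -1.2, -2.3]
opening: 0.651
grip_force: 64.3
```

Run:
```python
from w import *
d,W=wrist("w8")
```

```text
tcp [0.5356 0.1719 0.1324] rot y [1.     0.0016] t 21.7167 op 0.6511200198622898
```

View pics/w8.png

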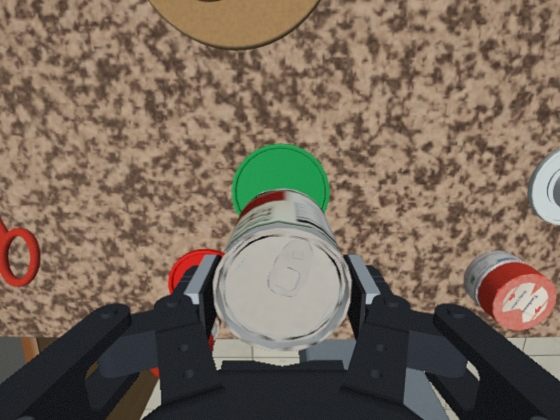

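The tin is held upright over the green coaster (281,190). Lower, release, retreat.

Emit:
{"method": "move_arm", "body": {
  "fingers": [1,1,1,1,1,1,1,1,1,1,-1,-1,-1,-1,-1,-1,-1,-1,-1,-1],
  "linear": [
    [0,0,0.8],
    [0,0,1.8],
    [0,0,2.7],
    [0,0,3.3],
    [0,0,3.75],
    [0,0,4.0],
    [0,0,4.15],
    [0,0,4.21],
    [0,0,4.21],
    [0,0,4.21],
    [0,0,4.21],
    [0,0,4.21],
    [0,0,4.21],
    [0,0,4.21],
    [0,0,4.21],
    [0,0,4.21],
    [0,0,3.4],
    [0,0,2.2],
    [0,0,0.8],
    [0,0,-0.6]
  ],
  "spin": [0,0,0,0,0,0,0,0,0,0,0,0,0,0,0,0,0,0,0,0]
}}

```text
time: 23.43
tcp_pos: [0.5354, 0.1717, 0.148]
tcp_rot: [[1.0, 0.0, -0.002], [0.0, -1.0, -0.001], [-0.002, 0.001, -1.0]]
wrist_force: [0.5, 0.4, 0.2]
opening: 1.001
grip_force: 0.0
```

Emit:
{"method": "move_arm", "body": {
  "fingers": [-1,-1,-1,-1,-1,-1,-1,-1,-1,-1,-1,-1,-1,-1,-1,-1],
  "linear": [
    [0,0,-1.2],
    [0,0,-2.6],
    [0,0,-4],
    [0,0,-4],
    [0,1.5,-4],
    [0,3,-4],
    [0,4.5,-4],
    [0,6,-4],
    [0,7.5,-4],
    [0,9,-4],
    [0,10.5,-4],
    [0,12,-4],
    [0,13.5,-4],
    [0,14,-4],
    [0,14,-4],
    [0,14,-4]
  ],
  "spin": [0,0,0,0,0,0,0,0,0,0,0,0,0,0,0,0]
}}

```text
time: 24.77
tcp_pos: [0.5358, -0.1782, 0.2467]
tcp_rot: [[1.0, -0.001, -0.001], [-0.001, -1.0, 0.001], [-0.001, -0.001, -1.0]]
wrist_force: [-0.1, 0.9, 0.3]
opening: 1.002
grip_force: 0.0
```

Run:
```python
from w import *
d=r.get_image("scene");c=d["color"][:,:,::-1]
cv2.imwrite("pics/s4.png",cv2.resize(c[100:320,170:400],(800,600)[:2] if 0 else (627,600),interpolation=cv2.INTER_CUBIC))
d=r.get_image("top");W=world(d,d["pose"]);v=d["range_z"]>0
for n,x,y,lo,hi in[("spice",.442,.246,.09,.12),("salt",.5446,-.0975,.06,.09),("drop",.4444,-.3164,.055,.12),("tin",.5374,.1728,.06,.085),("honey",.537,-.2388,.086,.11),("pot",.449,-.041,.036,.062)]:
    m=v&(abs(W[...,0]-x)<.045)&(abs(W[...,1]-y)<.045)&(W[...,2]>lo)&(W[...,2]<hi)
    P=W[m]
    print(n,m.sum(),((P.min(0)+P.max(0))/2).round(4) if len(P) else "",(x,y),P[:,2].max() if len(P) else "")
```

```text
spice 311 [0.4412 0.2437 0.1035] (0.442, 0.246) 0.11589058135948005
salt 183 [ 0.5426 -0.0946  0.0716] (0.5446, -0.0975) 0.08252837559759696
drop 0  (0.4444, -0.3164) 
tin 466 [0.5371 0.1701 0.0692] (0.5374, 0.1728) 0.07739125074011866
honey 306 [ 0.5304 -0.2282  0.0968] (0.537, -0.2388) 0.10488113857198567
pot 429 [ 0.4493 -0.0398  0.0455] (0.449, -0.041) 0.054796848898361006
```

View pics/s4.png

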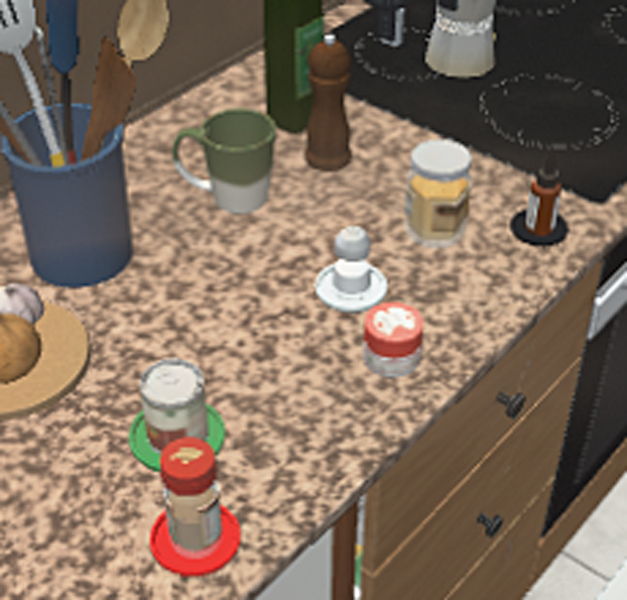

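All four stand inside their coasters in the scene view: spice (195,530), tin (175,425), salt (350,280), dropper (540,220). The honey and pot haven't moved. Hand in.

```bash
python3 -c "
from cell import r
print(r.close_job())"
```

```text
the job is handed in; nothing more can be done
None
```

The job is handed in: the spice jar, salt shaker, dropper bottle and food tin were placed in that order, each upright inside its own coaster in about 25 s, with the honey jar and red-lidded pot left untouched; the judge's result was not shown.

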